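Put the rack-levelling packers back in their sorting rack

TASK

Put every packer plate back into the sorting rack: stood on edge, pushed or dropped fully home in the slot that fits its thickness (the narrowest one it will enter), those standing on the worktop and the one that is kept in a box. That one is in the closed box whose lid grip is a little upright plate shaped like a packer: open only that lid, take the packer out, and shut the lid again afterwards; leave the tape roll, ticket pad and marker alone.

Things in the scene. Friction and masses are not known exactly. Their poses are not given: they have to be found in the camera images.
- packer32: packer plate: hollow grey plastic body on a solid steel shoe (the lowest 12 mm; centre of mass 9 mm up), 32 mm thick, 80 mm long, 50 mm high, about 296 g, standing on its long edge on the worktop in front of the boxes; may be absent (then None from the start). Origin: centre of its underside; x along its length, y through its thickness, z up. A half turn about z makes no difference. 
- packer26: packer plate: hollow grey plastic body on a solid steel shoe (the lowest 12 mm; centre of mass 9 mm up), 26 mm thick, 80 mm long, 50 mm high, about 248 g, standing on its long edge on the worktop in front of the boxes; may be absent (then None from the start). Origin: centre of its underside; x along its length, y through its thickness, z up. A half turn about z makes no difference. 
- packer14: packer plate: hollow grey plastic body on a solid steel shoe (the lowest 12 mm; centre of mass 9 mm up), 14 mm thick, 80 mm long, 50 mm high, about 152 g, standing on its long edge on the worktop in front of the boxes; may be absent (then None from the start). Origin: centre of its underside; x along its length, y through its thickness, z up. A half turn about z makes no difference. 
- packer20: packer plate: hollow grey plastic body on a solid steel shoe (the lowest 12 mm; centre of mass 9 mm up), 20 mm thick, 80 mm long, 50 mm high, about 200 g, always present; it starts inside the closed box whose lid grip is a little plate, standing on edge on the box floor, lengthwise along the box's x, between two ribs 11 mm high. Origin: centre of its underside; x along its length, y through its thickness, z up. A half turn about z makes no difference. 
- rack: plywood sorting rack, fixed, 112 (x) by 228 (y) by 28 mm high; origin: centre of its underside. Four slots along its x, side by side along y, narrowing from +y to -y: 35, 29, 23, 17 mm wide, for packers 32, 26, 20, 14 mm thick. Walls between slots 28 mm thick, end rails 24 mm high. A seated packer stands 28 mm out of the rack; one too thick for a slot stays up on its sloping edges
- slot32 (a point): centre of the floor of the 35 mm wide slot (92 mm long), home of the 32 mm packer, 6 mm above the worktop; axes as the rack's. Side walls are upright for 14 mm from the floor, then slope outward 6 mm each side to the top, 22 mm above the floor. Home: the packer's origin at this point, its length along x
- slot26 (a point): centre of the floor of the 29 mm wide slot (92 mm long), home of the 26 mm packer, 6 mm above the worktop; axes as the rack's. Side walls are upright for 14 mm from the floor, then slope outward 6 mm each side to the top, 22 mm above the floor. Home: the packer's origin at this point, its length along x
- slot20 (a point): centre of the floor of the 23 mm wide slot (92 mm long), home of the 20 mm packer, 6 mm above the worktop; axes as the rack's. Side walls are upright for 14 mm from the floor, then slope outward 6 mm each side to the top, 22 mm above the floor. Home: the packer's origin at this point, its length along x
- slot14 (a point): centre of the floor of the 17 mm wide slot (92 mm long), home of the 14 mm packer, 6 mm above the worktop; axes as the rack's. Side walls are upright for 14 mm from the floor, then slope outward 6 mm each side to the top, 22 mm above the floor. Home: the packer's origin at this point, its length along x
- box_plate: grey steel box, fixed, one of three side by side in a row of shuffled order on a 4 mm board; 118 mm (x) by 86 mm (y), 59 mm high, walls and floor 4 mm thick; closed by a lid whose grip is an upright little plate (24 mm along x, 10 mm thick along y, standing 40 mm above the lid), the shape of a packer. Origin: centre of its underside; -x is its front, towards the robot
- lid_plate (a joint): angle of that box's lid (steel, 6 mm thick, about 120 g), hinged along the top of the box's far (+x) wall: 0 closed, grows as the front edge swings up and back, to 1.9 rad. A stiff hinge (0.15 N m): the lid stays at whatever angle it is left
- hinge_plate (a point): middle of the hinge axis of lid_plate, fixed to the box (axes as the box's, hinge axis along y)
- grip_plate (a point): point on the grip of lid_plate; turns with the lid. With the lid shut it lies 104 mm in front (-x) of the hinge and 34 mm above it, 28 mm above the lid's top, at mid width
- box_knob: grey steel box, fixed, one of three side by side in a row of shuffled order on a 4 mm board; 118 mm (x) by 86 mm (y), 59 mm high, walls and floor 4 mm thick; closed by a lid whose grip is a round knob (26 mm across, 41 mm above the lid). Origin: centre of its underside; -x is its front, towards the robot
- lid_knob (a joint): angle of that box's lid (steel, 6 mm thick, about 120 g), hinged along the top of the box's far (+x) wall: 0 closed, grows as the front edge swings up and back, to 1.9 rad. A stiff hinge (0.15 N m): the lid stays at whatever angle it is left
- hinge_knob (a point): middle of the hinge axis of lid_knob, fixed to the box (axes as the box's, hinge axis along y)
- grip_knob (a point): point on the grip of lid_knob; turns with the lid. With the lid shut it lies 104 mm in front (-x) of the hinge and 34 mm above it, 28 mm above the lid's top, at mid width
- box_bar: grey steel box, fixed, one of three side by side in a row of shuffled order on a 4 mm board; 118 mm (x) by 86 mm (y), 59 mm high, walls and floor 4 mm thick; closed by a lid whose grip is a bar on two posts, 48 mm across y, 35 mm above the lid. Origin: centre of its underside; -x is its front, towards the robot
- lid_bar (a joint): angle of that box's lid (steel, 6 mm thick, about 120 g), hinged along the top of the box's far (+x) wall: 0 closed, grows as the front edge swings up and back, to 1.9 rad. A stiff hinge (0.15 N m): the lid stays at whatever angle it is left
- hinge_bar (a point): middle of the hinge axis of lid_bar, fixed to the box (axes as the box's, hinge axis along y)
- grip_bar (a point): point on the grip of lid_bar; turns with the lid. With the lid shut it lies 104 mm in front (-x) of the hinge and 34 mm above it, 28 mm above the lid's top, at mid width
- tape_roll: bystander: brown tape roll lying flat, 79 mm across, 37 mm high; origin centre of underside
- ticket_pad: bystander: pad of tickets lying flat, 60x85x19 mm; origin centre of underside
- marker: bystander: marker pen lying flat, 126 mm long, 18 mm thick; origin centre of underside
Not all that is in view belongs to the job. Leave any red look-alike of the packer14 alone.

How it is judged:
By the outcome, as a careful person would: the job done as asked, in the order asked, and still so for the second after the job is handed in, with the robot touching nothing.
Of packer32, packer26, packer14 only 2 to 3 are there at a start; the rules pass over those that are not, and their reading is None.
At some moment in a run one of packer32, packer26 may be knocked a few centimetres aside while the robot is not near it.
It also fails if it takes over 208 s, if anything falls off the work surface, if the arm or the gripper's body presses on something with over 40 N, if the wrist force passes 120 N, or if a joint passes its speed limit or range.

ROBOT

A 6-joint arm with a two-finger parallel gripper is mounted at the origin on a cart in front of the work surface, level with it; the furniture and walls round the work are solid. World frame = base frame: x ahead of the robot, y to its left, z up, the work surface at z = 0. Lengths are in mm, angles in rad, forces in N, time in s.
With the tool pointing down it reaches from about 350 to 975 mm from the base axis. Payload 7.1 kg.
Tool frame: the origin (TCP) lies midway between the tips of the shut fingers; the grasp point (between the pads) lies 19 mm behind it; z points along the fingers, y is the line along which they close (so a half turn about z gives the same grasp; the last joint's range is limited). The gripper opens to 88 mm and grips with 3 to 60 N. Pads are 20 mm wide; open, the fingers measure 115 mm over their backs; the gripper's body (75 mm by 178 mm) begins 61 mm behind the grasp point.
Start: joints at [-1.17, 0.423, 1.63, -0, 1.089, -0.019], TCP at [254.751, -570.707, 222.675] pointing down, gripper open.
Joint ranges: [-3, 3], [-0.9, 2.11], [0.09, 2.58], [-1.31, 4.45], [0.11, 2.69], [-2.54, 2.54]. Speed limits (rad/s): [2.39, 2.39, 3.01, 3.14, 3.14, 3.14].

INTERFACE

Orientations are given as a rotation vector (axis times angle).
In Python, from workcell import ctrl gives the robot as it stands. The module is installed in compiled form; this text tells all that it offers.
- The arm moves only by the tool servo_tool, never from a script. Its argument "increments" is a list of rows, each a list of 7 numbers: the shift along the world's x, y, z in cm, then the turn, a rotation vector about the world's x, y, z in degrees, then the opening, from -1 (shut) to 1 (fully open). A call has 1 to 20 rows; each row is the pose to reach, as a shift and turn from the pose commanded when the call began; what a row does not reach only later rows make up. A row lasts 1/12 s, in which the tool goes at most 41.7 mm and 7.16 degrees, less where a joint would pass 70% of its speed; a pose out of reach is approached as far as the arm can. A call with a gripper value outside its range is refused whole. The fingers move at their own pace and stop on an object; the grip force is fixed at half the most. Time passes only in rows, so rows that repeat a pose let the fingers close. It gives the time, the measured TCP pose, the force, the opening and the grip force at its end, in the units of the state.
- ctrl.get_obs(): the state, without advancing time (a new reading comes with each control period).
- ctrl.get_image(name): name is "scene" or "top"; returns a dict with "image" (384x512x3 uint8, red, green, blue), "fx", "fy", "cx", "cy" (pixels), "extrinsics" (4x4, takes a point from camera to world coordinates). Camera axes: x right, y up, looking along -z (the intrinsics and any distortion apply to the point x, -y, -z); pixel columns grow to the right and rows downward; lengths in mm; the calibration is good to about 2 mm. A picture is of the moment at which its call begins. There is no depth.
- ctrl.close_job(): hands the job in; it is judged then, once.
The state is a dict: "t": time; "qpos": joint angles; "qvel": joint speeds; "joint_torque": joint torques, N m; "ee_pos": TCP position; "orientation": TCP orientation; "ft_force": force on the tool from outside, world axes, zero at the start; "moment": the same for the moment, N m; "width": finger opening in mm; "grasp_force": force on a finger pad.
Only numpy, scipy, OpenCV 4.12 (cv2) and the standard library are available. Lean on these libraries where they do the work, as an engineer would, in place of code of your own. Each camera call takes 0.05 s, during which the arm holds its last target. There are 200 camera calls.

## Working session

There is one attempt and no reset: what is moved stays moved. The work goes in short steps, Python scripts to look and compute and a tool call to move; the robot and the scene stay as the last step left them, time stands still between calls to the robot, and variables do not carry over. Pictures are saved under pics/ and viewed, at most 14 in all, crops included, and the job is handed in when it is done.

Besides the shell and the picture viewer there is one more tool, called by a JSON object that holds its "name" and its "arguments", one argument or row to a line. servo_tool: Moves the arm, as the interface text tells. Its arguments: {"type":"object","properties":{"increments":{"type":"array","items":{"type":"array","items":{"type":"number"}}}},"required":["increments"]}

```bash
mkdir -p pics
cat > h.py <<'E'
import numpy as np, cv2
from workcell import ctrl
def shot(n,save=None):
    d=ctrl.get_image(n)
    if save: cv2.imwrite('pics/'+save,d['image'][:,:,::-1])
    return d
def ray(d,u,v,z):
    E=np.array(d['extrinsics']);c=np.array([(u-d['cx'])/d['fx'],-(v-d['cy'])/d['fy'],-1])
    r=E[:3,:3]@c;o=E[:3,3];return o+r*(z-o[2])/r[2]
def proj(d,p):
    E=np.array(d['extrinsics']);c=E[:3,:3].T@(np.array(p)-E[:3,3])
    return d['cx']-d['fx']*c[0]/c[2], d['cy']+d['fy']*c[1]/c[2]
E
python3 - <<'E'
from h import *
for n in('scene','top'):
    d=shot(n,n+'0.png');print(n,d['fx'],d['fy'],d['cx'],d['cy'],[k for k in d],np.round(d['extrinsics'],3).tolist())
print(ctrl.get_obs())
E
```

```text
scene 384.66706429388194 384.66706429388194 256.429252902687 191.87170863861 ['image', 'fx', 'fy', 'cx', 'cy', 'extrinsics'] [[-0.694, 0.45, -0.562, 64.952], [-0.72, -0.458, 0.522, 316.648], [-0.022, 0.767, 0.641, 657.382], [0.0, 0.0, 0.0, 1.0]]
top 450.62626907725064 450.62626907725064 252.0505367608207 187.93248363207994 ['image', 'fx', 'fy', 'cx', 'cy', 'extrinsics'] [[-0.017, 0.989, -0.144, 372.954], [-1.0, -0.02, -0.016, -151.078], [-0.019, 0.144, 0.989, 1322.899], [0.0, 0.0, 0.0, 1.0]]
{'t': 0.1, 'qpos': array([-1.17001318e+00,  4.23786819e-01,  1.63059657e+00, -3.58344013e-07,
        1.08859184e+00, -1.89825262e-02]), 'qvel': array([-0.00080117, -0.00135153, -0.00060987, -0.00100995, -0.00064332,
        0.00116872]), 'joint_torque': array([-8.91119021e-05, -5.45612204e+01, -2.74324429e+01,  6.45350805e-02,
        1.87032495e-02, -4.21549856e-06]), 'ee_pos': array([ 254.55645473, -570.26880624,  221.97212402]), 'orientation': array([-3.07132375e+00, -6.54253534e-01,  4.12385648e-04]), 'ft_force': array([-0.12638264,  0.06076577,  0.60067473]), 'moment': array([ 0.06761099,  0.02652129, -0.00291906]), 'grasp_force': 0.0, 'width': 87.92090525019476}
```

View pics/top0.png

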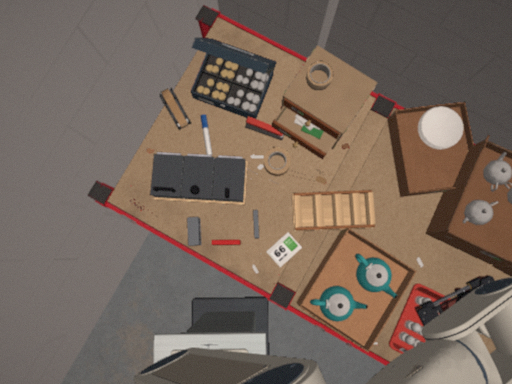

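View pics/scene0.png

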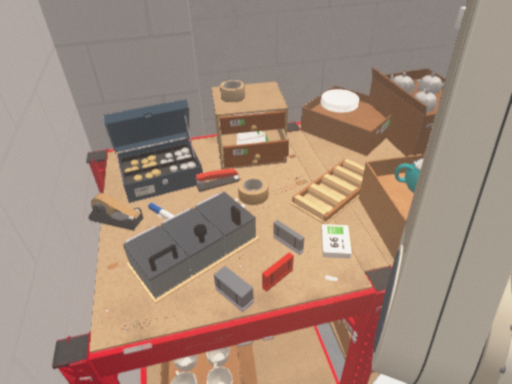

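The top view shows the box row at about (152–245, 153–202), with lid grips bar, knob, plate from left to right. The rack is at (294–375, 192–230). There are grey packers at (194,230), thick, and (256,223), thin, and a red look-alike at (226,242). I'll zoom in to get corners.

Run:
```python
from h import *
a=cv2.imread('pics/top0.png')[140:270,140:390]
cv2.imwrite('pics/topc.png',cv2.resize(a,None,fx=3.2,fy=3.2,interpolation=cv2.INTER_CUBIC))
a=cv2.imread('pics/scene0.png')[155:315,120:380]
cv2.imwrite('pics/scc.png',cv2.resize(a,None,fx=3,fy=3,interpolation=cv2.INTER_CUBIC))
d=shot('top')
for u,v,z in[(194,230,50),(256,223,50),(152,203,65),(245,203,65),(155,153,65),(245,157,65),(294,192,28),(375,192,28),(295,230,28),(375,229,28)]:print(u,v,ray(d,u,v,z).round(1))
```

```text
194 230 [441.5  35.4  50. ]
256 223 [ 458. -140.   50.]
152 203 [518.7 152.   65. ]
245 203 [ 513.7 -110.3   65. ]
155 153 [662.7 145.5  65. ]
245 157 [ 645.5 -112.3   65. ]
294 192 [ 547.1 -251.5   28. ]
375 192 [ 542.5 -484.8   28. ]
295 230 [ 437.4 -251.    28. ]
375 229 [ 436.2 -478.8   28. ]
```

View pics/topc.png

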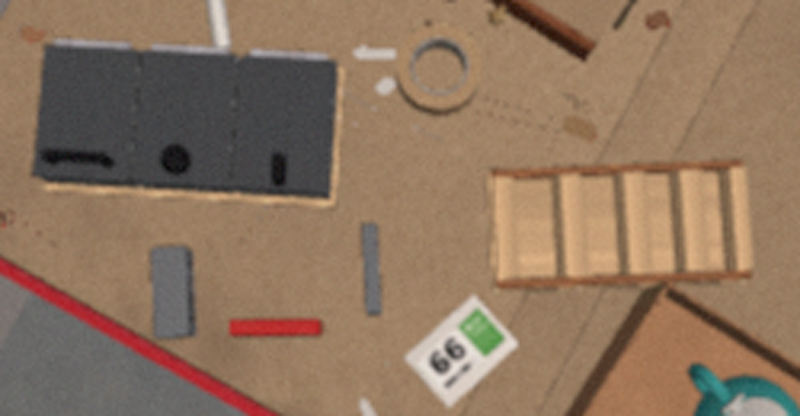

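View pics/scc.png

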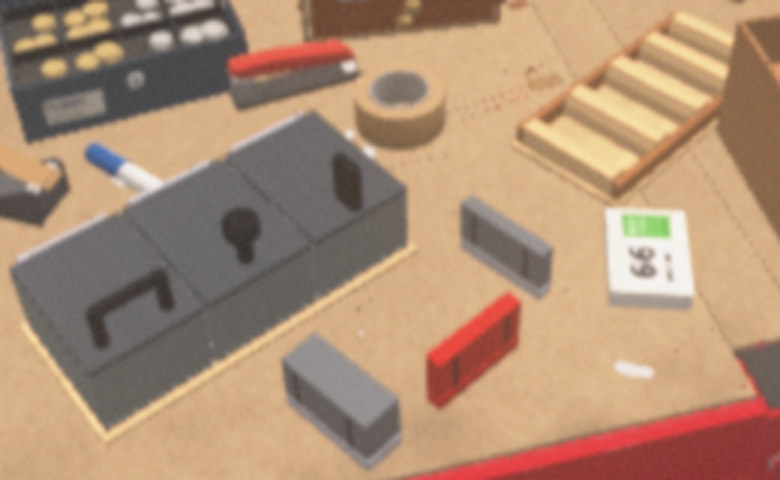

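Run:
```python
from h import *
d=shot('top');im=d['image'];hsv=cv2.cvtColor(im,cv2.COLOR_RGB2HSV)
g=((hsv[...,1]<60)&(hsv[...,2]>60)&(hsv[...,2]<150)).astype('uint8')
def rect(mask,box,z,label):
    m=np.zeros_like(mask);x0,y0,x1,y1=box;m[y0:y1,x0:x1]=mask[y0:y1,x0:x1]
    c=max(cv2.findContours(m,0,1)[0],key=cv2.contourArea)[:,0]
    w=np.array([ray(d,u,v,z)[:2] for u,v in c],'float32');r=cv2.minAreaRect(w);print(label,len(c),np.round(r[0],1),np.round(r[1],1),round(r[2],1))
    return r
rect(g,(180,208,210,252),50,'thick');rect(g,(248,203,266,245),50,'thin')
for z in(10,):
  dark=((hsv[...,2]<110)&(hsv[...,1]<90)).astype('uint8')
rect(dark,(145,145,250,208),69,'lids')
blk=(im.max(2)<45).astype('uint8');m=blk.copy()
n,l,s,c=cv2.connectedComponentsWithStats(blk)
for i in range(1,n):
    if 145<c[i][0]<250 and 150<c[i][1]<205 and s[i][4]>8: print('grip',s[i],c[i].round(1),ray(d,*c[i],109).round(1),ray(d,*c[i],89).round(1))
for p in[(48,42),(338,60),(330,198),(35,180)]: print('lidc',ray(d,p[0]/3.2+139.8,p[1]/3.2+139.8,69).round(1))
for p in[(490,172),(743,163),(751,273),(497,287)]: print('rackc',ray(d,p[0]/3.2+139.8,p[1]/3.2+139.8,24).round(1))
# rack dividers profile
row=im[203:218,290:380].mean((0,2));print(row.round().astype(int).tolist())
print(ctrl.get_obs()['t'])
for x in(203,218):print(ray(d,290,x,28).round(1),ray(d,380,x,28).round(1))
```

```text
thick 76 [439.4  36.4] [80.  37.8] 3.3
thin 60 [ 456.7 -139.1] [76.7 13.9] 2.6
lids 264 [589.  23.] [262.  123.1] 85.6
grip [190 185  10  10  64] [194.3 189.5] [548.4  25.9 109. ] [551.3  28.8  89. ]
grip [153 187  22   5  71] [163.3 188.7] [552.3 110.9 109. ] [555.2 115.2  89. ]
grip [225 188   4  10  37] [226.5 192.6] [538.1 -61.9 109. ] [540.9 -60.4  89. ]
lidc [662.  145.1  69. ]
lidc [ 640.2 -113.5   69. ]
lidc [ 517.1 -104.7   69. ]
lidc [538.  154.9  69. ]
rackc [ 543.2 -248.6   24. ]
rackc [ 546.9 -477.4   24. ]
rackc [ 447.5 -479.    24. ]
rackc [ 439.1 -251.7   24. ]
[132, 129, 127, 129, 142, 163, 170, 167, 161, 157, 150, 150, 155, 155, 155, 155, 155, 156, 156, 156, 156, 156, 140, 112, 104, 123, 156, 173, 170, 165, 160, 155, 151, 152, 155, 156, 156, 156, 157, 157, 157, 153, 128, 102, 104, 127, 159, 172, 169, 164, 159, 155, 151, 154, 159, 159, 159, 160, 159, 145, 112, 99, 106, 132, 164, 172, 168, 162, 158, 153, 153, 159, 162, 162, 157, 130, 99, 101, 111, 142, 167, 170, 165, 156, 141, 127, 124, 124, 124, 125]
0.2
[ 515.3 -239.    28. ] [ 510.4 -497.3   28. ]
[ 472.  -237.7   28. ] [ 467.3 -494.8   28. ]
```

{"name": "servo_tool", "arguments": {
  "increments": [
    [0, 0, 4, 0, 0, 0, 0.5],
    [0, 0, 8, 0, 0, 0, 0.5],
    [0, 0, 13, 0, 0, 0, 0.5],
    [3, 6, 13, 0, 0, -7, 0.5],
    [6, 12, 13, 0, 0, -14, 0.5],
    [8, 18, 13, 0, 0, -21, 0.5],
    [10, 22, 13, 0, 0, -21, 0.5],
    [12, 26, 10, 0, 0, -21, 0.5],
    [14, 30, 5, 0, 0, -21, 0.5],
    [16, 34, 0, 0, 0, -21, 0.5],
    [18, 38, -4, 0, 0, -21, 0.5],
    [20, 42, -8, 0, 0, -21, 0.5],
    [20.3, 43.1, -8, 0, 0, -21, 0.5],
    [20.3, 43.1, -8, 0, 0, -21, 0.5],
    [20.3, 43.1, -8, 0, 0, -21, 0.5],
    [20.3, 43.1, -8, 0, 0, -21, 0.5]
  ]
}}

```text
t: 1.53
ee_pos: [457.3, -140.0, 143.2]
orientation: [3.14, 0.083, 0.001]
ft_force: [1.0, 0.2, 0.7]
width: 65.8
grasp_force: 0.0
```

Run:
```python
from h import *
im=cv2.imread('pics/top0.png')[:,:,::-1]
d=shot('top','top1.png');o=ctrl.get_obs();print(o['ee_pos'].round(1),o['orientation'].round(3),o['width'])
for c in((298,306),(330,340),(362,372)):
    s=im[184:238,c[0]:c[1]].astype(float);p=(s[...,0]-s[...,2]).mean(1);q=s.mean((1,2));m=(c[0]+c[1])/2
    print(c,q.round().astype(int).tolist())
    for v in(184,190,195,225,230,235):print(v,ray(d,m,v,24)[0].round(1),end=' ')
    print()
s=shot('scene','sc1.png')
```

```text
[ 456.6 -135.5  139.2] [-3.137 -0.086  0.007] 66.0585679072506
(298, 306) [130, 131, 131, 133, 131, 130, 128, 128, 117, 103, 103, 109, 136, 150, 151, 151, 149, 148, 149, 150, 151, 153, 152, 152, 155, 158, 157, 158, 157, 156, 158, 156, 158, 159, 158, 160, 165, 165, 163, 159, 159, 158, 139, 114, 100, 92, 106, 122, 126, 125, 125, 125, 125, 123]
184 570.7 190 553.1 195 538.4 225 451.6 230 437.3 235 423.0 
(330, 340) [124, 125, 127, 127, 129, 130, 126, 113, 101, 106, 126, 138, 141, 143, 143, 143, 142, 143, 143, 140, 140, 142, 143, 143, 144, 145, 145, 143, 143, 144, 144, 143, 144, 144, 146, 146, 148, 148, 145, 146, 145, 123, 100, 97, 95, 98, 113, 122, 122, 117, 114, 109, 106, 102]
184 568.8 190 551.2 195 536.6 225 449.9 230 435.6 235 421.3 
(362, 372) [126, 125, 125, 126, 126, 114, 101, 98, 105, 123, 135, 140, 138, 138, 140, 142, 139, 138, 137, 138, 137, 138, 141, 141, 142, 143, 143, 141, 142, 141, 139, 139, 138, 140, 141, 144, 142, 141, 138, 135, 119, 101, 97, 107, 116, 121, 127, 125, 125, 124, 125, 124, 122, 118]
184 566.9 190 549.4 195 534.8 225 448.2 230 433.9 235 419.7
```

View pics/sc1.png

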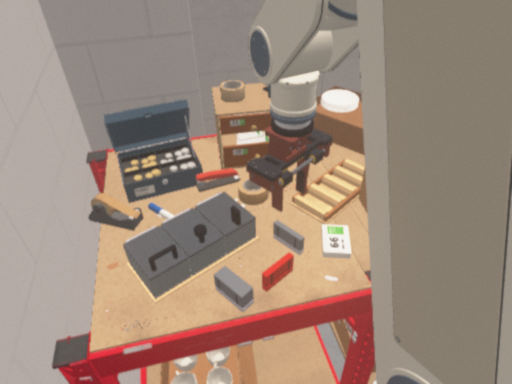

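{"name": "servo_tool", "arguments": {
  "increments": [
    [0, 0, -3, 0, 0, 0, 0.3],
    [0, 0, -6, 0, 0, 0, 0.3],
    [0, 0, -9, 0, 0, 0, 0.3],
    [0, 0, -11.4, 0, 0, 0, 0.3],
    [0, 0, -11.4, 0, 0, 0, 0.3],
    [0, 0, -11.4, 0, 0, 0, 0.3],
    [0, 0, -11.4, 0, 0, 0, 0.3]
  ]
}}

```text
t: 2.22
ee_pos: [457.7, -142.2, 31.4]
orientation: [3.14, 0.083, 0.002]
ft_force: [0.3, 0.3, 0.5]
width: 57.2
grasp_force: 0.0
```

Run:
```python
from h import *
print(ctrl.get_obs())
```

```text
{'t': 2.2167, 'qpos': array([-3.26128159e-01,  5.42332444e-01,  2.04786838e+00, -7.57677331e-05,
        5.49865378e-01,  1.19189550e+00]), 'qvel': array([ 0.0028691 , -0.02164926, -0.00421108, -0.00034386, -0.00506647,
        0.0020121 ]), 'joint_torque': array([-1.34530384e-02, -4.55857158e+01, -1.25772947e+01,  1.86584081e-02,
       -3.00396373e-02, -6.37496472e-03]), 'ee_pos': array([ 457.67439375, -142.23831935,   31.41938027]), 'orientation': array([3.13993157e+00, 8.29719631e-02, 2.22839841e-03]), 'ft_force': array([0.29881169, 0.28504556, 0.47823048]), 'moment': array([ 0.00347489, -0.00568063,  0.02795897]), 'grasp_force': 0.0, 'width': 57.15371483806111}
```

{"name": "servo_tool", "arguments": {
  "increments": [
    [0, 0, -0.2, 0, 0, 0, 0.3],
    [0, 0, -0.2, 0, 0, 0, -0.3],
    [0, 0, -0.2, 0, 0, 0, -1],
    [0, 0, -0.2, 0, 0, 0, -1],
    [0, 0, -0.2, 0, 0, 0, -1],
    [0, 0, -0.2, 0, 0, 0, -1],
    [0, 0, -0.2, 0, 0, 0, -1],
    [0, 0, -0.2, 0, 0, 0, -1]
  ]
}}

```text
t: 2.88
ee_pos: [456.8, -141.4, 28.2]
orientation: [-3.14, -0.084, 0.0]
ft_force: [-0.8, 0.9, 0.1]
width: 14.2
grasp_force: 3.7
```

{"name": "servo_tool", "arguments": {
  "increments": [
    [0, 0, 0, 0, 0, 0, -1],
    [0, 0, 0, 0, 0, 0, -1],
    [0, 0, 3, 0, 0, 0, -1],
    [0, 0, 6, 0, 0, 0, -1],
    [0, 0, 8, 0, 0, 0, -1],
    [0, 0, 8, 0, 0, 0, -1],
    [0, 0, 8, 0, 0, 0, -1]
  ]
}}

```text
t: 3.47
ee_pos: [457.4, -141.7, 108.8]
orientation: [3.14, 0.084, 0.003]
ft_force: [0.0, 0.8, -2.0]
width: 13.5
grasp_force: 30.0
```

Run:
```python
from h import *
o=ctrl.get_obs();print(o['ee_pos'],o['orientation'],o['width'],o['ft_force'])
d=shot('scene');a=d['image'][120:290,180:380];cv2.imwrite('pics/sc2.png',cv2.resize(a[:,:,::-1],None,fx=3,fy=3,interpolation=2))
```

```text
[ 457.42683697 -141.71498382  108.77048924] [3.13969478 0.08366354 0.00331584] 13.537399416599287 [ 0.01632312  0.76095269 -2.04014484]
```

View pics/sc2.png

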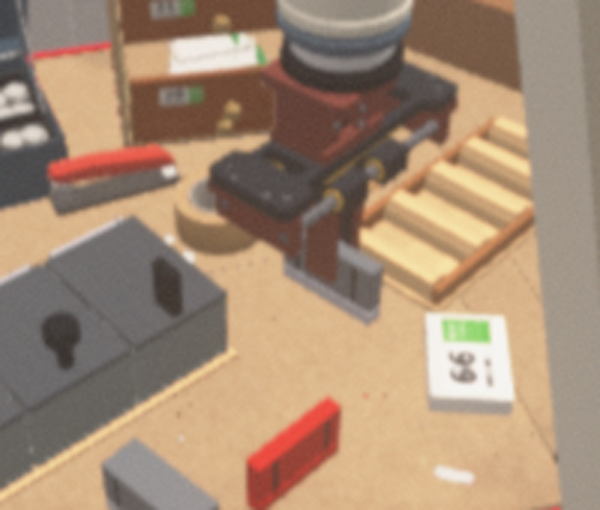

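{"name": "servo_tool", "arguments": {
  "increments": [
    [0.5, -3.5, 0, 0, 0, 0, -1],
    [1, -7, 0, 0, 0, 0, -1],
    [1.5, -10.5, 0, 0, 0, 0, -1],
    [2, -14, 0, 0, 0, 0, -1],
    [2.5, -17.5, 0, 0, 0, -1.5, -1],
    [3, -21, 0, 0, 0, -1.5, -1],
    [3.5, -24.5, 0, 0, 0, -1.5, -1],
    [3.85, -28, -1, 0, 0, -1.5, -1],
    [3.85, -30, -2, 0, 0, -1.5, -1],
    [3.85, -30.9, -2, 0, 0, -1.5, -1],
    [3.85, -30.9, -2, 0, 0, -1.5, -1],
    [3.85, -30.9, -2, 0, 0, -1.5, -1],
    [3.85, -30.9, -2, 0, 0, -1.5, -1],
    [3.85, -30.9, -2, 0, 0, -1.5, -1]
  ]
}}

```text
t: 4.68
ee_pos: [495.5, -449.0, 88.3]
orientation: [-3.141, -0.045, 0.001]
ft_force: [0.5, 0.5, -1.4]
width: 13.9
grasp_force: 30.0
```

Run:
```python
from h import *
o=ctrl.get_obs();print(o['ee_pos'],o['orientation'],o['width'],o['qvel'].round(3))
d=shot('top');a=d['image'][175:245,280:390];cv2.imwrite('pics/t3.png',cv2.resize(a[:,:,::-1],None,fx=6,fy=6,interpolation=2))
for p in [(495.9,-450.4,28),(495.9,-450.4,90)]: print((np.array(proj(d,p))-[280,175])*6)
```

```text
[ 495.49542139 -449.00841712   88.32292268] [-3.14069691e+00 -4.45119089e-02  6.09503177e-04] 13.90957657906083 [ 0.003 -0.006 -0.006 -0.003 -0.001 -0.002]
[503.30213201 199.94430988]
[534.16465185 186.49188515]
```

View pics/t3.png

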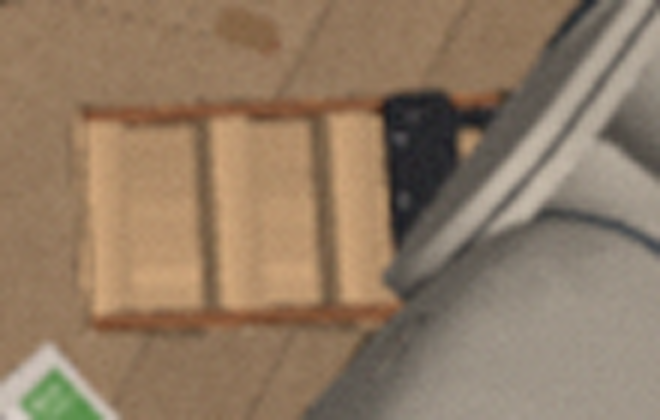

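{"name": "servo_tool", "arguments": {
  "increments": [
    [0, -0.1, -1, 0, 0, 0, -1],
    [0, -0.1, -2, 0, 0, 0, -1],
    [0, -0.1, -2.8, 0, 0, 0, -1],
    [0, -0.1, -3.2, 0, 0, 0, -1],
    [0, -0.1, -3.6, 0, 0, 0, -1],
    [0, -0.1, -4, 0, 0, 0, -1],
    [0, -0.1, -4, 0, 0, 0, -1],
    [0, -0.1, -4, 0, 0, 0, -1]
  ]
}}

```text
t: 5.4
ee_pos: [495.1, -451.1, 47.8]
orientation: [-3.14, -0.042, 0.001]
ft_force: [-0.8, 1.9, -1.4]
width: 13.6
grasp_force: 30.0
```

{"name": "servo_tool", "arguments": {
  "increments": [
    [0, 0, -0.4, 0, 0, 0, -1],
    [0, 0, -0.8, 0, 0, 0, -1],
    [0, 0, -1.1, 0, 0, 0, -1],
    [0, 0, -1.3, 0, 0, 0, -1],
    [0, 0, -1.3, 0, 0, 0, -1],
    [0, 0, -1.3, 0, 0, 0, -1]
  ]
}}

```text
t: 5.9
ee_pos: [495.1, -451.1, 34.6]
orientation: [-3.14, -0.042, 0.001]
ft_force: [0.0, 4.3, -4.5]
width: 13.7
grasp_force: 30.0
```

{"name": "servo_tool", "arguments": {
  "increments": [
    [0, 0, 0, 0, 0, 0, -0.4],
    [0, 0, 0, 0, 0, 0, -0.2],
    [0, 0, 0, 0, 0, 0, -0.1],
    [0, 0, 0, 0, 0, 0, -0.1],
    [0, 0, 3, 0, 0, 0, -0.1],
    [0, 0, 6, 0, 0, 0, -0.1],
    [0, 0, 10, 0, 0, 0, 0.4],
    [-1, 3, 14, 0, 0, 0, 0.4],
    [-2, 7, 18, 0, 0, 1, 0.6],
    [-3, 11, 18, 0, 0, 1.7, 0.6],
    [-4, 15, 18, 0, 0, 1.7, 0.6],
    [-4, 19, 18, 0, 0, 1.7, 0.6],
    [-4, 19, 18, 0, 0, 1.7, 0.6]
  ]
}}

```text
t: 6.98
ee_pos: [454.1, -258.0, 216.1]
orientation: [-3.14, -0.091, -0.001]
ft_force: [0.1, 0.8, -0.3]
width: 70.3
grasp_force: 0.0
```

Run:
```python
from h import *
o=ctrl.get_obs();print(o['ee_pos'],o['orientation'],o['width'],o['qvel'].round(3))
d=shot('top','top4.png');s=shot('scene');
im=d['image'];a=cv2.resize(im[180:260,170:390],None,fx=3,fy=3,interpolation=2);b=cv2.resize(s['image'][130:290,180:400],None,fx=2,fy=2,interpolation=2)
c=np.zeros((600,660,3),'uint8');c[:240]=a;c[250:570,:440]=b;cv2.imwrite('pics/m4.png',c[:,:,::-1])
hsv=cv2.cvtColor(im,cv2.COLOR_RGB2HSV);g=((hsv[...,1]<60)&(hsv[...,2]>60)&(hsv[...,2]<150)).astype('uint8')
m=np.zeros_like(g);m[206:258,175:216]=g[206:258,175:216]
k=max(cv2.findContours(m,0,1)[0],key=cv2.contourArea)[:,0]
r=cv2.minAreaRect(np.array([ray(d,u,v,50)[:2] for u,v in k],'float32'));print(r)
```

```text
[ 454.06396369 -257.97692781  216.12092232] [-3.13990420e+00 -9.06190093e-02 -6.91779212e-04] 70.25778712371931 [ 0.279 -0.138  0.181 -0.018 -0.073  0.26 ]
((439.00689697265625, 36.73390197753906), (79.22222900390625, 36.86182403564453), 0.20977729558944702)
```

View pics/m4.png

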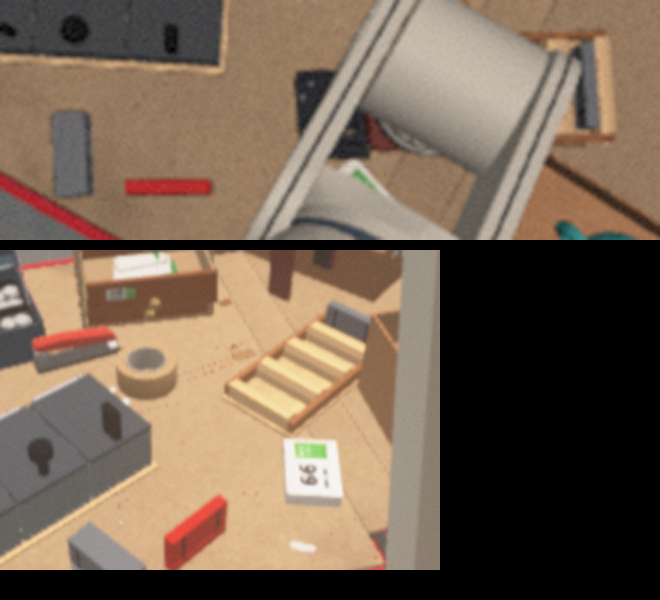

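{"name": "servo_tool", "arguments": {
  "increments": [
    [0, 3, 0, 0, 0, 0, 0.6],
    [0, 7, 0, 0, 0, -1.3, 0.6],
    [-0.5, 11, 0, 0, 0, -1.3, 0.6],
    [-1, 15, 0, 0, 0, -1.3, 0.6],
    [-1.3, 19, 0, 0, 0, -1.3, 0.6],
    [-1.3, 23, -2, 0, 0, -1.3, 0.6],
    [-1.3, 26, -5, 0, 0, -1.3, 0.6],
    [-1.3, 29, -8, 0, 0, -1.3, 0.6],
    [-1.3, 30.1, -10, 0, 0, -1.3, 0.6],
    [-1.3, 30.1, -10, 0, 0, -1.3, 0.6],
    [-1.3, 30.1, -10, 0, 0, -1.3, 0.6],
    [-1.3, 30.1, -10, 0, 0, -1.3, 0.6]
  ]
}}

```text
t: 8.08
ee_pos: [443.8, 38.5, 116.0]
orientation: [3.141, 0.053, 0.002]
ft_force: [0.1, -0.0, -0.3]
width: 69.9
grasp_force: 0.0
```

Run:
```python
from h import *
o=ctrl.get_obs();print(o['ee_pos'],o['orientation'],o['width'],o['qvel'].round(3))
s=shot('scene');im=s['image'];hsv=cv2.cvtColor(im,cv2.COLOR_RGB2HSV)
cv2.imwrite('pics/s5.png',cv2.resize(im[180:330,170:330][:,:,::-1],None,fx=4,fy=4,interpolation=2))
for dx in(-40,40):
  for dy in(-16,16): print((np.array(proj(s,(440.5+dx,39.7+dy,50)))-[170,180])*4)
print((np.array(proj(s,o['ee_pos']))-[170,180])*4)
```

```text
[443.76591495  38.54782906 115.99471895] [3.14090857e+00 5.29268452e-02 2.22965279e-03] 69.94636694532232 [-0.011 -0.022 -0.001  0.002 -0.003  0.007]
[328.34014987 427.67063661]
[278.31807621 468.0865107 ]
[219.33984996 334.24109139]
[169.88408119 370.20872152]
[235.70958175 303.50212177]
```

View pics/s5.png

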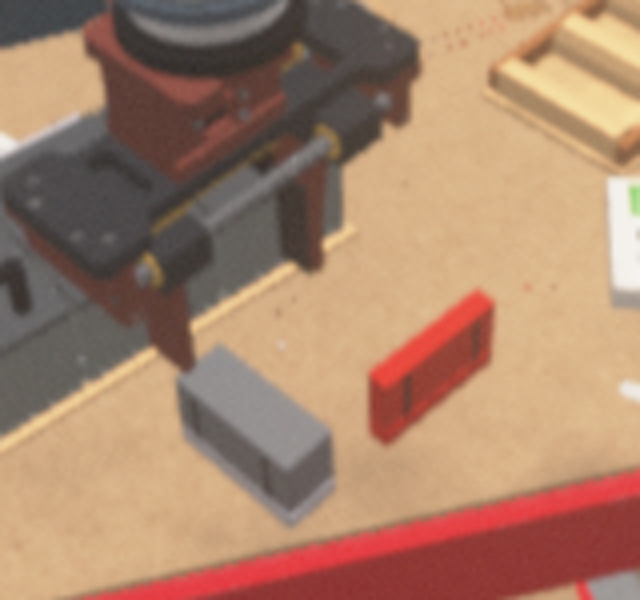

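{"name": "servo_tool", "arguments": {
  "increments": [
    [-0.5, 0.1, -3, 0, 0, 0, 0.6],
    [-0.5, 0.1, -6, 0, 0, 0, 0.6],
    [-0.5, 0.1, -8.7, 0, 0, 0, 0.6],
    [-0.5, 0.1, -8.7, 0, 0, 0, 0.6],
    [-0.5, 0.1, -8.7, 0, 0, 0, 0.6],
    [-0.5, 0.1, -8.7, 0, 0, 0, -0.2],
    [-0.5, 0.1, -8.7, 0, 0, 0, -1],
    [-0.5, 0.1, -8.7, 0, 0, 0, -1],
    [-0.5, 0.1, -8.7, 0, 0, 0, -1],
    [-0.5, 0.1, -8.7, 0, 0, 0, -1],
    [-0.5, 0.1, -8.7, 0, 0, 0, -1],
    [-0.5, 0.1, -8.7, 0, 0, 0, -1]
  ]
}}

```text
t: 9.13
ee_pos: [437.6, 40.5, 28.6]
orientation: [-3.141, -0.054, -0.001]
ft_force: [-1.4, -1.6, 6.3]
width: 31.8
grasp_force: 29.9
```

{"name": "servo_tool", "arguments": {
  "increments": [
    [0, 0, 3, 0, 0, 0, -1],
    [0, 0, 6, 0, 0, 0, -1],
    [0, 0, 9, 0, 0, 0, -1],
    [0, -3, 10, 0, 0, 0, -1],
    [0, -7, 10, 0, 0, 0, -1],
    [0, -11, 10, 0, 0, 0, -1],
    [0, -15, 10, 0, 0, 0, -1],
    [1, -19, 10, 0, 0, 0, -1],
    [3, -22.5, 9, 0, 0, -0.4, -1],
    [5, -26, 8, 0, 0, -0.4, -1],
    [5.3, -29.5, 7, 0, 0, -0.4, -1],
    [5.3, -32, 6, 0, 0, -0.4, -1],
    [5.3, -32.9, 5, 0, 0, -0.4, -1],
    [5.3, -32.9, 5, 0, 0, -0.4, -1],
    [5.3, -32.9, 5, 0, 0, -0.4, -1],
    [5.3, -32.9, 5, 0, 0, -0.4, -1],
    [5.3, -32.9, 5, 0, 0, -0.4, -1]
  ]
}}

```text
t: 10.55
ee_pos: [490.5, -287.1, 78.7]
orientation: [-3.141, -0.045, 0.0]
ft_force: [0.1, -0.2, -2.7]
width: 31.8
grasp_force: 29.9
```

Run:
```python
from h import *
o=ctrl.get_obs();print(o['ee_pos'],o['orientation'],o['width'],o['ft_force'])
s=shot('scene','s6.png');im=s['image']
cv2.imwrite('pics/s6c.png',cv2.resize(im[110:250,260:390][:,:,::-1],None,fx=4,fy=4,interpolation=2))
f=lambda p:((np.array(proj(s,p))-[260,110])*4).round()
e=o['ee_pos'];b=e[2]-28.6
for dx,dy in((-40,16),(40,16),(-40,-16)): print('pk bottom',f((e[0]+dx,e[1]+dy,b)))
c=np.array([493.5,-364.9]);r=lambda x,y,z:f((c[0]+x-.028*y,c[1]+y+.028*x,z))
print('rack corners', r(-56,114,0),r(56,114,24),r(-56,114,24),r(-46,94,6))
```

```text
[ 490.45455173 -287.12291533   78.6838912 ] [-3.14107166e+00 -4.48534743e-02  1.64419960e-05] 31.843784156516104 [ 0.07406101 -0.24092911 -2.68302414]
pk bottom [271. 367.]
pk bottom [169. 307.]
pk bottom [304. 342.]
rack corners [265. 456.] [125. 343.] [269. 427.] [273. 424.]
```

View pics/s6c.png

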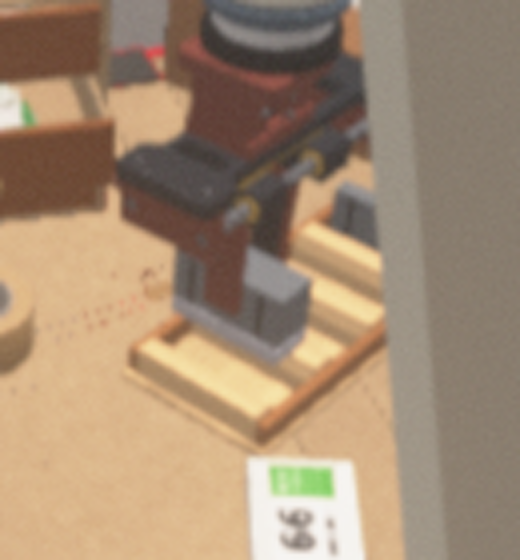

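{"name": "servo_tool", "arguments": {
  "increments": [
    [0.2, -0.1, -1, 0, 0, 0, -1],
    [0.2, -0.1, -1.6, 0, 0, 0, -1],
    [0.2, -0.1, -2.1, 0, 0, 0, -1],
    [0.2, -0.1, -2.4, 0, 0, 0, -1],
    [0.2, -0.1, -2.7, 0, 0, 0, -1],
    [0.2, -0.1, -3, 0, 0, 0, -1],
    [0.2, -0.1, -3, 0, 0, 0, -1]
  ]
}}

```text
t: 11.18
ee_pos: [492.4, -289.0, 48.0]
orientation: [-3.14, -0.041, 0.0]
ft_force: [2.1, 4.1, -2.7]
width: 31.8
grasp_force: 30.0
```

{"name": "servo_tool", "arguments": {
  "increments": [
    [0, 0, -0.3, 0, 0, 0, -1],
    [0, 0, -0.6, 0, 0, 0, -1],
    [0, 0, -0.9, 0, 0, 0, -1],
    [0, 0, -1.2, 0, 0, 0, -1],
    [0, 0, -1.4, 0, 0, 0, -1],
    [0, 0, -1.4, 0, 0, 0, -1]
  ]
}}

```text
t: 11.68
ee_pos: [491.8, -289.0, 34.6]
orientation: [-3.14, -0.042, 0.002]
ft_force: [-2.4, 5.4, 7.9]
width: 31.7
grasp_force: 30.0
```

{"name": "servo_tool", "arguments": {
  "increments": [
    [0, 0, 0, 0, 0, 0, 0],
    [0, 0, 0, 0, 0, 0, 0.1],
    [0, 0, 0, 0, 0, 0, 0.1],
    [0, 0, 0.5, 0, 0, 0, 0.1],
    [0, 0, 4, 0, 0, 0, 0.1],
    [0, 0, 8, 0, 0, 0, 0.1],
    [0, 0, 12, 0, 0, 0, 0.1],
    [0, 3, 14, 0, 0, -3, 0.1],
    [0, 7, 14, 0, 0, -6.1, 0],
    [1, 11, 14, 0, 0, -6.1, 0],
    [2, 15, 14, 0, 0, -6.1, 0],
    [3, 19, 14, 0, 0, -6.1, 0],
    [4.6, 22, 14, 0, 0, -6.1, 0],
    [4.6, 22.8, 12, 0, 0, -6.1, 0],
    [4.6, 22.8, 11, 0, 0, -6.1, 0],
    [4.6, 22.8, 11, 0, 0, -6.1, 0],
    [4.6, 22.8, 11, 0, 0, -6.1, 0]
  ]
}}

```text
t: 13.1
ee_pos: [537.5, -62.3, 143.7]
orientation: [3.139, -0.125, -0.003]
ft_force: [0.4, 0.9, -0.0]
width: 43.9
grasp_force: 0.0
```

Run:
```python
from h import *
o=ctrl.get_obs();print(o['ee_pos'],o['orientation'],o['width'],o['ft_force'])
s=shot('scene');im=s['image'];t=shot('top')['image']
a=cv2.resize(im[120:280,160:400],None,fx=3.3,fy=2.4*3.3/2.4,interpolation=2)[:528,:792]
cv2.imwrite('pics/s7.png',a[:,:,::-1])
f=lambda p:((np.array(proj(s,p))-[160,120])*3.3).round()
print(f((538.5,-61.2,109)),f(o['ee_pos']))
```

```text
[537.53407417 -62.25571879 143.68189089] [ 3.13900708 -0.12533359 -0.00321961] 43.86673587409163 [ 0.43009681  0.9253673  -0.02128339]
[249. 291.] [249. 250.]
```

View pics/s7.png

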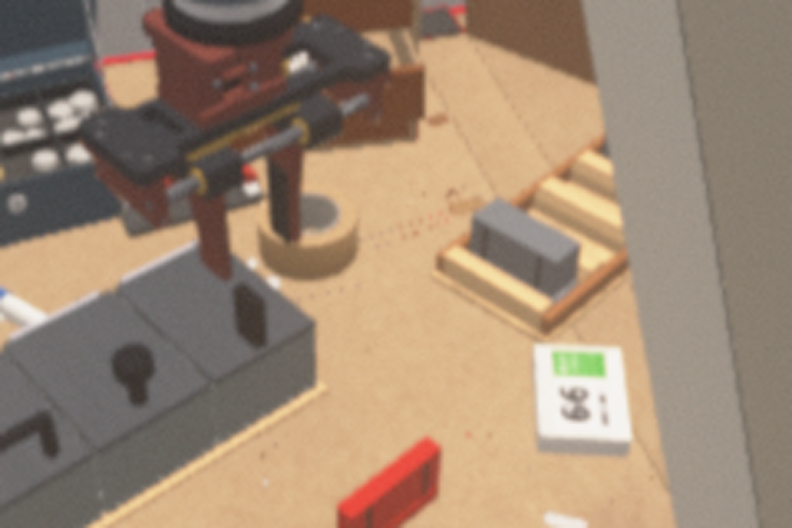

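{"name": "servo_tool", "arguments": {
  "increments": [
    [0, 0, -2, 0, 0, 0, 0],
    [0, 0, -4, 0, 0, 0, 0],
    [0, 0, -5.5, 0, 0, 0, 0],
    [0, 0, -6.5, 0, 0, 0, 0],
    [0, 0, -6.5, 0, 0, 0, 0],
    [0, 0, -6.5, 0, 0, 0, -0.5],
    [0, 0, -6.5, 0, 0, 0, -1],
    [0, 0, -6.5, 0, 0, 0, -1],
    [0, 0, -6.5, 0, 0, 0, -1],
    [0, 0, -6.5, 0, 0, 0, -1],
    [0, 0, -6.5, 0, 0, 0, -1]
  ]
}}

```text
t: 14.12
ee_pos: [539.0, -59.8, 79.8]
orientation: [-3.136, 0.127, -0.002]
ft_force: [0.3, 9.5, 2.9]
width: 9.9
grasp_force: 30.0
```

{"name": "servo_tool", "arguments": {
  "increments": [
    [0.17, 0, 0.9, 0.4, 5, 0, -1],
    [0.42, 0, 1.8, 0.8, 10, 0, -1],
    [0.74, -0.05, 2.64, 1.2, 15, 0, -1],
    [1.14, -0.1, 3.47, 1.6, 20, 0, -1],
    [1.6, -0.1, 4.25, 2, 25, 0, -1],
    [2.14, -0.15, 5, 2.4, 30, 0, -1],
    [2.74, -0.2, 5.7, 2.8, 35, 0, -1],
    [3.4, -0.25, 6.33, 3.2, 40, 0, -1],
    [3.4, -0.25, 6.33, 3.2, 40, 0, -1],
    [3.4, -0.25, 6.33, 3.2, 40, 0, -1]
  ]
}}

```text
t: 14.95
ee_pos: [573.1, -62.3, 143.1]
orientation: [-2.92, 0.114, 1.07]
ft_force: [-0.5, 6.6, 5.8]
width: 9.4
grasp_force: 30.0
```

{"name": "servo_tool", "arguments": {
  "increments": [
    [0.71, -0.05, 0.58, 0.4, 5, 0, -1],
    [1.46, -0.1, 1.1, 0.8, 10, 0, -1],
    [2.26, -0.2, 1.55, 1.2, 15, 0, -1],
    [3.1, -0.25, 1.93, 1.6, 20, 0, -1],
    [3.1, -0.25, 1.93, 1.6, 20, 0, -1],
    [3.1, -0.25, 1.93, 1.6, 20, 0, -1]
  ]
}}

```text
t: 15.45
ee_pos: [603.7, -64.7, 161.1]
orientation: [-2.677, 0.104, 1.558]
ft_force: [-0.5, 8.0, -0.9]
width: 9.8
grasp_force: 30.0
```

Run:
```python
from h import *
o=ctrl.get_obs();print(o['qpos'].round(2),o['ft_force'])
s=shot('scene');im=s['image']
cv2.imwrite('pics/s8.png',cv2.resize(im[20:290,100:400],None,fx=2.2,fy=2.2,interpolation=2)[:,:,::-1])
```

```text
[-0.11  1.02  1.02 -0.03  2.15  1.53] [-0.46041755  7.96297397 -0.92341909]
```

View pics/s8.png

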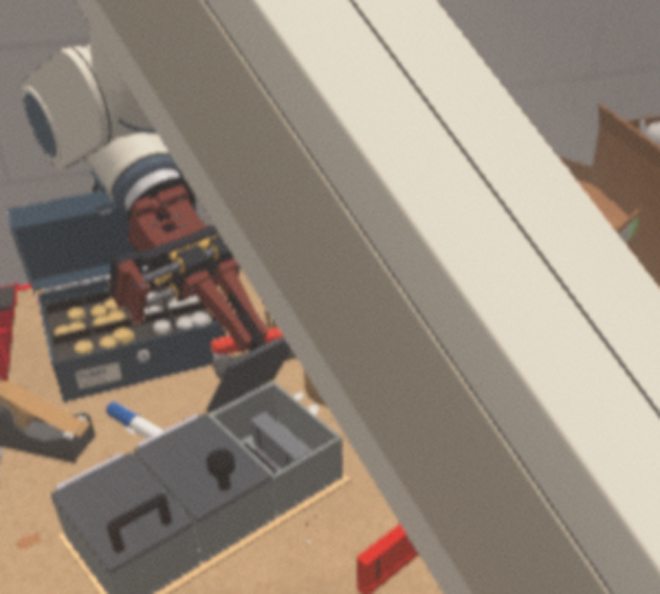

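{"name": "servo_tool", "arguments": {
  "increments": [
    [0, 0, 0, 0, 0, 0, -0.4],
    [0, 0, 0, 0, 0, 0, -0.2],
    [0, 0, 0, 0, 0, 0, -0.2],
    [0, 0, 3, 0, 0, 0, -0.2],
    [0, 0, 7, 0, 0, 0, -0.2],
    [0, 0, 11, 0, 0, 0, -0.2],
    [-1, 0, 13, -0.5, -7, 0, -0.2],
    [-3, 0, 13, -1.1, -14, 0, -0.6],
    [-5, 0, 13, -1.7, -21, 0, -1],
    [-7, 0, 13, -2.2, -28, 0, -1],
    [-9, 0, 13, -2.8, -35, 0, -1],
    [-10.5, 0, 13, -3.4, -42, 0, -1],
    [-10.5, 0, 13, -3.9, -49, 0, -1],
    [-10.5, 0, 13, -4.5, -56, 0, -1],
    [-10.5, 0, 10, -4.8, -60, 0, -1],
    [-10.5, 0, 6, -4.8, -60, 0, -1],
    [-10.5, 0, 2, -4.8, -60, 0, -1],
    [-10.5, 0, -2.6, -4.8, -60, 0, -1],
    [-10.5, 0, -2.6, -4.8, -60, 0, -1],
    [-10.5, 0, -2.6, -4.8, -60, 0, -1]
  ]
}}

```text
t: 17.17
ee_pos: [496.6, -66.5, 134.4]
orientation: [-3.139, 0.125, 0.008]
ft_force: [-0.3, 0.2, 0.6]
width: 0.3
grasp_force: 0.0
```

{"name": "servo_tool", "arguments": {
  "increments": [
    [3, -0.1, 0, 0, 0, 0, -1],
    [6, -0.2, 0, 0, 0, 0, -1],
    [8.5, -0.3, 0, 0, 0, 0, -1],
    [10, -0.4, 0, 0, 0, 0, -1],
    [11.5, -0.45, 0, 0, 0, 0, -1],
    [13, -0.5, 0, 0, 0, 0, -1],
    [14, -0.55, 0, 0, 0, 0, -1],
    [14.8, -0.6, 0, 0, 0, 0, -1],
    [14.8, -0.6, 0, 0, 0, 0, -1],
    [14.8, -0.6, 0, 0, 0, 0, -1]
  ]
}}

```text
t: 18.0
ee_pos: [647.0, -72.6, 136.8]
orientation: [-3.139, 0.125, -0.003]
ft_force: [0.1, 0.1, -1.0]
width: 0.6
grasp_force: 0.0
```

{"name": "servo_tool", "arguments": {
  "increments": [
    [-4, 0, 0, 0, 0, 0, -0.6],
    [-8, 0, 2, 0, 0, 0, -0.4],
    [-12, 0, 5, 0, 0, 0, -0.2],
    [-16, 0, 8, 0, 0, 0, -0.2],
    [-18, -4, 9, 0, 0, 0, -0.2],
    [-19, -8, 9, 0, 0, 0, -0.2],
    [-19, -12, 9, 0, 0, 0, -0.2],
    [-19, -16, 9, 0, 0, 0, -0.2],
    [-19, -18, 9, 0, 0, 0, -0.2],
    [-19, -18, 9, 0, 0, 0, -0.2]
  ]
}}

```text
t: 18.83
ee_pos: [456.2, -257.1, 226.8]
orientation: [3.137, -0.131, 0.004]
ft_force: [-0.0, 0.4, 0.1]
width: 35.3
grasp_force: 0.0
```

Run:
```python
from h import *
o=ctrl.get_obs();print(o['ee_pos'],o['width'])
s=shot('scene','s9.png');t=shot('top','t9.png')
a=cv2.resize(t['image'][145:210,190:270],None,fx=4.8,fy=4.8,interpolation=2)
b=cv2.resize(s['image'][150:270,180:280],None,fx=4,fy=4,interpolation=2)
c=np.zeros((490,790,3),'uint8');c[:a.shape[0],:a.shape[1]]=a;c[:b.shape[0],390:390+b.shape[1]]=b
cv2.imwrite('pics/m9.png',c[:,:,::-1])
```

```text
[ 456.24720472 -257.06527606  226.82039114] 35.25327847857335
```

View pics/m9.png

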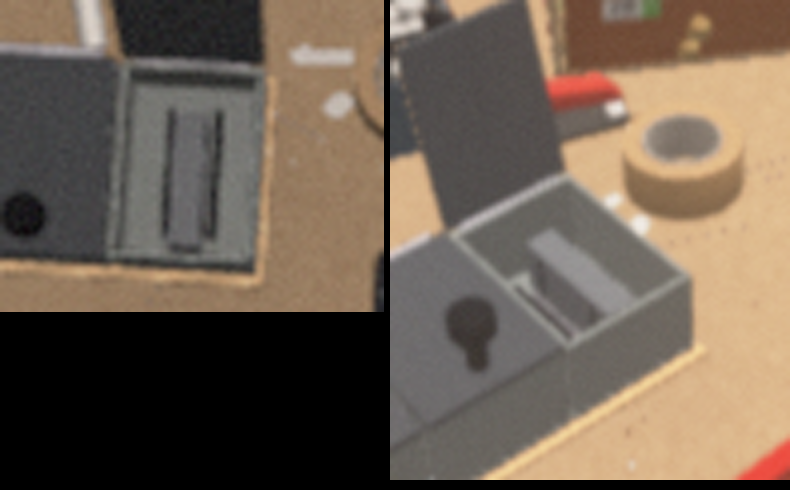

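Run:
```python
from h import *
t=shot('top');
f=lambda u,v,z:ray(t,190+u/4.8-.4,145+v/4.8-.4,z).round(1)
print('packer c',f(191,179,58),'ends',f(193,111,58),f(189,247,58))
print('rim inner/outer',f(116,62,63),f(266,66,63),f(108,262,63),f(258,268,63))
```

```text
packer c [575.7 -66.6  58. ] ends [616.7 -68.2  58. ] [535.1 -65.   58. ]
rim inner/outer [646.4 -22.9  63. ] [ 642.  -112.2   63. ] [526.5 -17.6  63. ] [ 521.3 -105.7   63. ]
```

{"name": "servo_tool", "arguments": {
  "increments": [
    [2, 4, 0, 0, 0, 0, -0.2],
    [4, 7.5, 0, 0, 0, 0, -0.2],
    [6, 11, 0, 0, 0, 0, -0.2],
    [8, 14.5, 0, 0, 0, 0, -0.2],
    [10, 17.5, 0, 0, 0, 0, -0.2],
    [12, 19.1, -3, 0, 0, 0, -0.2],
    [12, 19.1, -6, 0, 0, 0, -0.2],
    [12, 19.1, -10, 0, 0, 0, -0.2],
    [12, 19.1, -12, 0, 0, 0, -0.2],
    [12, 19.1, -12, 0, 0, 0, -0.2],
    [12, 19.1, -12, 0, 0, 0, -0.2],
    [12, 19.1, -12, 0, 0, 0, -0.2]
  ]
}}

```text
t: 19.98
ee_pos: [577.1, -60.8, 107.2]
orientation: [3.139, -0.123, 0.003]
ft_force: [0.0, -0.8, 0.2]
width: 35.3
grasp_force: 0.0
```

{"name": "servo_tool", "arguments": {
  "increments": [
    [0, 0, 0, 0, 0, 0, -0.2],
    [0, 0, 0, 0, 0, 0, -0.2],
    [0, 0, 0, 0, 0, 0, -0.2]
  ]
}}

```text
t: 20.23
ee_pos: [577.3, -61.7, 107.4]
orientation: [3.139, -0.125, 0.004]
ft_force: [0.0, 0.3, 0.4]
width: 34.8
grasp_force: 0.0
```

{"name": "servo_tool", "arguments": {
  "increments": [
    [0, -0.4, -1, 0, 0, 0, -0.2],
    [0, -0.4, -2.5, 0, 0, 0, -0.2],
    [0, -0.4, -4, 0, 0, 0, -0.2],
    [0, -0.4, -5, 0, 0, 0, -0.2],
    [0, -0.4, -5, 0, 0, 0, -0.2],
    [0, -0.4, -5, 0, 0, 0, -0.2]
  ]
}}

```text
t: 20.73
ee_pos: [576.0, -65.7, 55.2]
orientation: [-3.139, 0.125, 0.002]
ft_force: [-0.9, -0.5, 0.8]
width: 35.1
grasp_force: 0.0
```

{"name": "servo_tool", "arguments": {
  "increments": [
    [0, 0, -1, 0, 0, 0, -0.2],
    [0, 0, -2.0, 0, 0, 0, -0.2],
    [0, 0, -2.0, 0, 0, 0, -0.2],
    [0, 0, -2.0, 0, 0, 0, -1],
    [0, 0, -2.0, 0, 0, 0, -1],
    [0, 0, -2.0, 0, 0, 0, -1],
    [0, 0, -2.0, 0, 0, 0, -1],
    [0, 0, -2.0, 0, 0, 0, -1],
    [0, 0, -2.0, 0, 0, 0, -1]
  ]
}}

```text
t: 21.48
ee_pos: [576.7, -65.3, 36.1]
orientation: [-3.139, 0.125, -0.001]
ft_force: [0.2, 2.5, 1.0]
width: 20.0
grasp_force: 29.9
```

{"name": "servo_tool", "arguments": {
  "increments": [
    [0, 0, 3, 0, 0, 0, -1],
    [0, 0, 6, 0, 0, 0, -1],
    [0, 0, 9, 0, 0, 0, -1],
    [0, 0, 12, 0, 0, 0, -1],
    [-1, -4, 14, 0, 0, 3, -1],
    [-2, -8, 14, 0, 0, 6.2, -1],
    [-3, -12, 14, 0, 0, 6.2, -1],
    [-4, -16, 14, 0, 0, 6.2, -1],
    [-5, -20, 14, 0, 0, 6.2, -1],
    [-6, -24, 14, 0, 0, 6.2, -1],
    [-7, -28, 12, 0, 0, 6.2, -1],
    [-8.1, -32, 10, 0, 0, 6.2, -1],
    [-8.1, -33.6, 7, 0, 0, 6.2, -1],
    [-8.1, -33.6, 5, 0, 0, 6.2, -1],
    [-8.1, -33.6, 5, 0, 0, 6.2, -1],
    [-8.1, -33.6, 5, 0, 0, 6.2, -1],
    [-8.1, -33.6, 5, 0, 0, 6.2, -1],
    [-8.1, -33.6, 5, 0, 0, 6.2, -1]
  ]
}}

```text
t: 22.98
ee_pos: [496.6, -401.4, 87.6]
orientation: [3.14, 0.047, 0.003]
ft_force: [0.5, 0.3, -2.1]
width: 19.8
grasp_force: 30.0
```

{"name": "servo_tool", "arguments": {
  "increments": [
    [0, 0, 0, 0, 0, 0, -1],
    [0, 0, 0, 0, 0, 0, -1],
    [0, 0, 0, 0, 0, 0, -1]
  ]
}}

```text
t: 23.23
ee_pos: [496.0, -401.4, 86.9]
orientation: [3.14, 0.047, 0.002]
ft_force: [-0.5, 0.3, -2.7]
width: 19.7
grasp_force: 30.0
```

{"name": "servo_tool", "arguments": {
  "increments": [
    [0, 0, -1, 0, 0, 0, -1],
    [0, 0, -2, 0, 0, 0, -1],
    [0, 0, -2.8, 0, 0, 0, -1],
    [0, 0, -3.3, 0, 0, 0, -1],
    [0, 0, -3.8, 0, 0, 0, -1],
    [0, 0, -3.8, 0, 0, 0, -1],
    [0, 0, -3.8, 0, 0, 0, -1]
  ]
}}

```text
t: 23.82
ee_pos: [495.2, -401.4, 47.2]
orientation: [-3.141, -0.045, 0.001]
ft_force: [0.7, 0.5, -2.7]
width: 20.0
grasp_force: 30.0
```

{"name": "servo_tool", "arguments": {
  "increments": [
    [0, 0, -0.3, 0, 0, 0, -1],
    [0, 0, -0.6, 0, 0, 0, -1],
    [0, 0, -0.9, 0, 0, 0, -1],
    [0, 0, -1.2, 0, 0, 0, -1],
    [0, 0, -1.4, 0, 0, 0, -1],
    [0, 0, -1.4, 0, 0, 0, -1]
  ]
}}

```text
t: 24.32
ee_pos: [495.4, -401.5, 34.1]
orientation: [-3.141, -0.045, 0.0]
ft_force: [-0.8, 1.4, 2.9]
width: 20.2
grasp_force: 30.0
```

{"name": "servo_tool", "arguments": {
  "increments": [
    [0, 0, 0, 0, 0, 0, -0.3],
    [0, 0, 0, 0, 0, 0, -0.2],
    [0, 0, 0, 0, 0, 0, -0.2],
    [0, 0, 0.5, 0, 0, 0, -0.2],
    [0, 0, 4, 0, 0, 0, -0.2],
    [0, 0, 8, 0, 0, 0, -0.2],
    [0, 0, 12, 0, 0, 0, -0.5],
    [0, 0, 16, 0, 0, 0, -1],
    [3, 2, 19, 0, 0, -3, -1],
    [6, 4, 20.6, 0, 0, -6.2, -1],
    [9, 6, 20.6, 0, 0, -6.2, -1],
    [12, 9, 20.6, 0, 0, -6.2, -1],
    [14.5, 12, 20.6, 0, 0, -6.2, -1],
    [17, 15, 20.6, 0, 0, -6.2, -1],
    [19, 18, 20.6, 0, 0, -6.2, -1],
    [20.5, 21.5, 20.6, 0, 0, -6.2, -1],
    [20.5, 25.5, 20.6, 0, 0, -6.2, -1],
    [20.5, 29.5, 20.6, 0, 0, -6.2, -1],
    [20.5, 30.5, 20.6, 0, 0, -6.2, -1],
    [20.5, 30.5, 20.6, 0, 0, -6.2, -1]
  ]
}}

```text
t: 25.98
ee_pos: [700.4, -93.2, 240.2]
orientation: [-3.139, 0.118, -0.0]
ft_force: [0.2, -0.4, -0.1]
width: 0.4
grasp_force: 0.0
```

{"name": "servo_tool", "arguments": {
  "increments": [
    [0, 0, 0, 0, 0, 0, -1],
    [0, 0, 0, 0, 0, 0, -1]
  ]
}}

```text
t: 26.15
ee_pos: [700.4, -98.0, 240.1]
orientation: [3.139, -0.126, 0.001]
ft_force: [-0.0, -0.5, -0.5]
width: 0.6
grasp_force: 0.0
```

{"name": "servo_tool", "arguments": {
  "increments": [
    [0, -0.2, -4, 0, 0, 0, -1],
    [0, -0.2, -8.2, 0, 0, 0, -1],
    [0, -0.2, -8.2, 0, 0, 0, -1],
    [-2, 0, -8.2, 0, 0, 0, -1],
    [-4.2, 0.15, -8.2, 0, 0, 0, -1],
    [-6, 0.3, -8.4, 0, 0, 0, -1],
    [-7.5, 0.4, -8.6, 0, 0, 0, -1],
    [-9, 0.5, -9.3, 0, 0, 0, -1],
    [-10.4, 0.6, -10, 0, 0, 0, -1],
    [-11.6, 0.7, -11.1, 0, 0, 0, -1],
    [-12.7, 0.8, -12.4, 0, 0, 0, -1],
    [-13.3, 0.85, -13.6, 0, 0, 0, -1],
    [-13.8, 0.9, -14.7, 0, 0, 0, -1],
    [-13.8, 0.9, -14.7, 0, 0, 0, -1]
  ]
}}

```text
t: 27.32
ee_pos: [561.1, -88.7, 92.6]
orientation: [-3.139, 0.127, 0.003]
ft_force: [0.1, -0.5, -0.3]
width: 0.6
grasp_force: 0.0
```

{"name": "servo_tool", "arguments": {
  "increments": [
    [-0.3, 0, -0.8, 0, 0, 0, -1],
    [-0.4, 0, -1.6, 0, 0, 0, -1],
    [-0.5, 0, -2.2, 0, 0, 0, -1],
    [-0.5, 0, -2.4, 0, 0, 0, -1],
    [-0.5, 0, -2.4, 0, 0, 0, -1]
  ]
}}

```text
t: 27.73
ee_pos: [557.7, -88.0, 69.4]
orientation: [3.139, -0.124, -0.0]
ft_force: [-2.1, -2.2, 6.9]
width: 0.6
grasp_force: 3.6
```

{"name": "servo_tool", "arguments": {
  "increments": [
    [0, 0, -0.1, 0, 0, 0, -1],
    [0, 0, -0.1, 0, 0, 0, -1],
    [0, 0, 4, 0, 0, 0, -1],
    [0, 0, 8, 0, 0, 0, -1],
    [0, 0, 12, 0, 0, 0, -1],
    [-4, -2, 15, 0, 0, 0, -1],
    [-8, -5, 16, 0, 0, 0, -1],
    [-11, -9, 16, 0, 0, 0, -1],
    [-14, -12, 16, 0, 0, 0, -1],
    [-17, -15, 16, 0, 0, 0, -1],
    [-20, -15, 16, 0, 0, 0, -1],
    [-20, -15, 16, 0, 0, 0, -1],
    [-20, -15, 16, 0, 0, 0, -1]
  ]
}}

```text
t: 28.82
ee_pos: [354.9, -238.2, 228.7]
orientation: [-3.139, 0.13, 0.002]
ft_force: [0.2, -0.6, -0.0]
width: 0.2
grasp_force: 0.0
```

Run:
```python
from h import *
o=ctrl.get_obs();print(o['ee_pos'],o['ft_force'])
s=shot('scene','s10.png');t=shot('top','t10.png')
a=cv2.resize(t['image'][140:260,140:400],None,fx=2.3,fy=2.3,interpolation=2)
b=cv2.resize(s['image'][120:280,100:400],None,fx=2,fy=2,interpolation=2)
c=np.zeros((600,610,3),'uint8');c[:a.shape[0],:a.shape[1]]=a;c[278:278+b.shape[0],:b.shape[1]]=b
cv2.imwrite('pics/m10.png',c[:,:,::-1])
```

```text
[ 354.92897166 -238.19750487  228.74183293] [ 0.24262973 -0.58689902 -0.00260734]
```

View pics/m10.png

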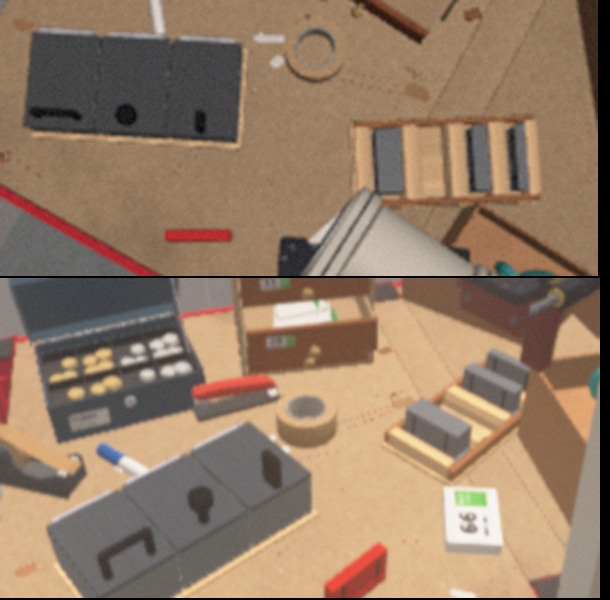

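The picture shows packers 32, 20 and 14 upright and seated in their slots, with slot26 empty because packer26 is absent. The plate lid is shut flush and everything else is untouched.

```bash
python3 -c "
from workcell import ctrl
print(ctrl.close_job())"
```

```text
the job is handed in; nothing more can be done
None
```

I seated packers 32, 14 and 20 (taken from the box) in their slots, shut the plate lid again and handed the job in; packer26 was not in the scene, and the hand-in gave no verdict.

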